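# Fetch the bobbin from the parts carousel and put it on the scale

### The arm

A 6-joint arm with a two-finger parallel gripper is mounted at the origin on a cart in front of the work surface, level with it; the furniture and walls round the work are solid. World frame = base frame: x ahead of the robot, y to its left, z up, the work surface at z = 0. Lengths are in m, angles in rad, forces in N, time in s.
With the tool pointing down it reaches from about 0.35 to 0.975 m from the base axis. Payload 4.9 kg.
Tool frame: the origin (TCP) lies on the centre line of the jaws, within the pads' length; the fingertips stand 14 mm ahead of it and the grasp point (between the pads) lies 5 mm behind it; x points along the fingers, z is the direction in which the jaws open and shut, and the axes are right-handed (so a half turn about x gives the same grasp; the last joint's range is limited). The gripper opens to 85 mm and grips with 20 to 120 N. Pads are 22 mm wide; open, the fingers measure 114 mm over their backs; the gripper's body (76 mm by 85 mm) begins 54 mm behind the grasp point. The pads swing forward as they close: fully open they stand 13 mm farther back than shut.
Start: joints at [1.089, 0.053, 1.613, -0, 1.476, -0.119], TCP at [0.222, 0.584, 0.213] pointing down, gripper open.
Joint ranges: [-3.01, 3.01], [-1.01, 2.22], [0.06, 2.58], [-1.02, 4.17], [0.09, 2.62], [-3.14, 3.14]. Speed limits (rad/s): [2.57, 2.57, 3.14, 3.14, 3.14, 3.14].

### API

Orientations are given as a rotation vector (axis times angle).
In Python, from station import ctrl gives the robot as it stands.
- The arm moves only by the tool move_arm, never from a script. Its argument "increments" is a list that holds one entry, the list of rows, each a list of 4 numbers: the shift along the tool's x, y, z in units of 25 cm (1.0 is 25 cm), then the turn about the tool's x in units of 90 degrees (1.0 is 90 degrees). A call has 1 to 20 rows; each row shifts and turns the commanded pose from where the row before left it, along the tool's axes as they then stand; what a row does not reach is not made up. A row lasts 1/12 s, in which the tool goes at most 41.7 mm and 7.16 degrees, less where a joint would pass 70% of its speed; a pose out of reach is approached as far as the arm can. A call with a number of a shift or a turn outside -1 to 1 is refused whole. A call with a gripper value outside its range is refused whole. "gripper" is the closure, from 0 (fully open) to 1 (shut), set as the call begins (left out, the last holds). The fingers move at their own pace and stop on an object; "squeeze" is the grip in N (left out, the last holds). Time passes only in rows, so rows that do not move let the fingers close. It gives the time, the measured TCP pose, the force and the opening at its end, in the units of the state.
- ctrl.get_obs(): the state, without advancing time (a new reading comes with each control period).
- ctrl.get_image(name): name is "side" or "top"; returns a dict with "pixels" (384x512x3 uint8, red, green, blue), "depth" (384x512 float32, m along the optical axis (not along the pixel's ray), 0 where there is no reading), "K" (3x3 intrinsics, pixels), "extrinsics" (4x4, takes a point from camera to world coordinates). Camera axes: x right, y up, looking along -z (the intrinsics and any distortion apply to the point x, -y, -z); pixel columns grow to the right and rows downward; lengths in m; the calibration is good to about 2 mm. A picture is of the moment at which its call begins.
- ctrl.finish_job(): hands the job in, once; it reports no verdict.
Trained networks look in the newest picture that a camera, given by its name, has taken for a name from the list of things; names that differ only in an ending like _2 or _b are one class to them, and where a whole thing is asked for, a point or a joint stands for the part that bears it (a point fixed in the world has none). Each returns a list of dicts, best first, with "score" (0 to 1); they miss things now and then, are a little off and sometimes report something else, mostly with a low value. They report only what shows in the picture. A call takes as long as a camera call. They do not tell look-alikes from the thing itself.
- ctrl.trace(camera, target): "region" (384x512 bool, what is visible of it) and "pixel" ([row, column] in pixels, amid what is visible of it).
The state is a dict: "t": time; "q": joint angles; "dq": joint speeds; "effort": joint torques, N m; "tool_pos": TCP position; "tool_rot": TCP orientation; "contact_force": force on the tool from outside, world axes, zero at the start; "wrist_torque": the same for the moment, N m; "opening": finger opening in m.
Only numpy, scipy, OpenCV 4.12 (cv2) and the standard library are available. Lean on these libraries where they do the work, as an engineer would, in place of code of your own. Each camera call takes 0.05 s, during which the arm holds its last target. There are 200 camera calls.

### The job

Turn the parts carousel until the pocket holding the wire bobbin stands at the pick-up pointer on the carousel's foot and let it come to rest there. Only then lift the bobbin out of its pocket and set it down gently, upright, in the middle of the pan of the small bench scale.

Things in the scene. Friction and masses are not known exactly. Their poses are not given: they have to be found in the camera images.
- bobbin: Wire bobbin (spool): two black round flanges, 31 mm across, copper winding between; 24 mm tall, standing on end in one of the carousel's pockets. Origin: centre of its underside; z is up its axis. Grip it across the flanges. Other pockets hold flat brass slotted weights (33 and 30 mm across) and a black domed cap nut (24 mm across, 17 mm tall); one is empty.
- carousel (a joint): Turn of the tray from its start, growing anticlockwise from above: a disc 236 mm across, top 26 mm above the table, with 5 cups as pockets 72 degrees apart, centres 90 mm from the axis, 39 mm wide inside, floor 28 mm and rim 32 mm above the table. Turns either way (0.06 N m friction), no detents, stays where left. The bobbin's pocket starts 58 to 86 degrees to either side of the pointer.
- knob_grip (a point): Centre of the black bar knob by which the tray is turned, on the tray's vertical axis, 80 mm above the table. The bar is 52 mm long along this point's x axis, 14 mm thick along its y axis, and reaches from 63 to 93 mm above the table. It turns with the tray; z is up.
- pick_mark (a point): Where the centre of a pocket's floor lies when that pocket stands at the pointer: 90 mm from the tray's axis, 28 mm above the table. The pointer is a grey block, 34 mm wide and 26 mm high, with a dark diamond on top, just outside the tray on the robot's side, 143 mm from the axis in the same direction. It is part of the carousel's foot, which does not move.
- scale_pan (a point): Centre of the upper face of the scale's round flat steel pan, 96 mm across, without a rim, 38 mm above the table; z is up. The scale is a low grey box, 150 x 120 mm, fixed to the table; the pan does not sink.
Mind the look-alikes: they are no part of the job. Leave any blue, pink or red look-alike of the bobbin alone.

How it is judged:
By the outcome, as a careful person would: the job done as asked, in the order asked, and still so for the second after the job is handed in, with the robot touching nothing.
It also fails if it takes over 51 s, if anything falls off the work surface, if the arm or the gripper's body presses on something with over 40 N, if the wrist force passes 120 N, or if a joint passes its speed limit or range.

## Working session

There is one attempt and no reset: what is moved stays moved. The work goes in short steps, Python scripts to look and compute and a tool call to move; the robot and the scene stay as the last step left them, time stands still between calls to the robot, and variables do not carry over. Pictures are saved under pics/ and viewed, about 8 in all and at most 12, crops included, and the job is handed in when it is done.

Besides the shell and the picture viewer there is one more tool, called after "Call:" as name(argument=value, ...), one argument or row to a line, values as JSON. move_arm: Moves the arm, as the interface text tells. Shifts and turns lie within -1 to 1; 1 stands for 25 cm of shift or 90 degrees of turn. Its arguments: {"type":"object","properties":{"increments":{"type":"array","items":{"type":"array","items":{"type":"array","items":{"type":"number","minimum":-1,"maximum":1}}}},"gripper":{"type":"number"},"squeeze":{"type":"number"}},"required":["increments"]}

```bash
mkdir -p pics; cat > h.py <<'E'
import numpy as np, cv2
from station import ctrl
def img(n): return ctrl.get_image(n)
def save(a,f): cv2.imwrite('pics/'+f,cv2.cvtColor(a,cv2.COLOR_RGB2BGR))
def cloud(d):
    K=np.array(d['K']);T=np.array(d['extrinsics']);z=d['depth']
    v,u=np.mgrid[:z.shape[0],:z.shape[1]]
    P=np.stack([(u-K[0,2])/K[0,0]*z,-(v-K[1,2])/K[1,1]*z,-z],-1)
    return P@T[:3,:3].T+T[:3,3]
def at_z(d,r,c,h):
    K=np.array(d['K']);T=np.array(d['extrinsics'])
    ray=T[:3,:3]@np.array([(c-K[0,2])/K[0,0],-(r-K[1,2])/K[1,1],-1])
    return T[:3,3]+ray*(h-T[2,3])/ray[2]
E
python3 - <<'E'
from h import *
a=img('top');b=img('side')
save(a['pixels'],'top1.png');save(b['pixels'],'side1.png')
print([k for k in a],a['K'],a['extrinsics'])
for cam,d in(('top',a),('side',b)):
    P=cloud(d)
    for t in('bobbin','carousel','knob_grip','pick_mark','scale_pan'):
        for r in ctrl.trace(cam,t)[:4]:
            m=r['region']&(d['depth']>0); print(cam,t,round(r['score'],2),r['pixel'],m.sum(),np.median(P[m],0).round(3) if m.any() else '')
o=ctrl.get_obs();print(o['t'],o['tool_pos'],o['tool_rot'])
E
```

```text
['pixels', 'depth', 'K', 'extrinsics'] [[356.27473876   0.         256.53047569]
 [  0.         356.27473876 191.26789101]
 [  0.           0.           1.        ]] [[-1.78998243e-03  9.88480579e-01 -1.51337173e-01  3.19436002e-01]
 [-9.99840582e-01  9.19476940e-04  1.78315883e-02  3.32868003e-03]
 [ 1.77653298e-02  1.51344966e-01  9.88321352e-01  9.32008567e-01]
 [ 0.00000000e+00  0.00000000e+00  0.00000000e+00  1.00000000e+00]]
top bobbin 0.67 [163.9, 275.4] 123 [ 0.527 -0.064  0.024]
top bobbin 0.6 [132.3, 282.1] 129 [ 0.619 -0.08   0.024]
top bobbin 0.58 [154.5, 226.1] 128 [0.549 0.06  0.052]
top bobbin 0.43 [247.4, 180.8] 132 [0.314 0.18  0.025]
top carousel 0.98 [161.6, 192.5] 5815 [0.529 0.148 0.027]
top knob_grip 0.72 [165.3, 197.7] 5845 [0.529 0.148 0.027]
top pick_mark 0.57 [205.8, 223.4] 161 [0.423 0.062 0.023]
top scale_pan 0.7 [174.5, 338.4] 2529 [ 0.497 -0.219  0.032]
side bobbin 0.67 [184.1, 197.3] 127 [0.315 0.175 0.018]
side bobbin 0.63 [238.1, 287.3] 224 [ 0.529 -0.07   0.021]
side bobbin 0.58 [240.9, 241.6] 212 [ 0.433 -0.074  0.021]
side bobbin 0.48 [197.8, 295.9] 186 [0.551 0.053 0.046]
side carousel 0.65 [184.7, 284.1] 3380 [0.529 0.132 0.025]
side knob_grip 0.72 [187.2, 283.3] 3537 [0.529 0.134 0.025]
side pick_mark 0.8 [207.1, 237.5] 201 [0.423 0.055 0.015]
side scale_pan 0.75 [295.8, 280.0] 5185 [ 0.499 -0.24   0.029]
0.6 [0.22180778 0.58431784 0.21293454] [-0.93790845  1.35922405  0.93795656]
```

View pics/top1.png

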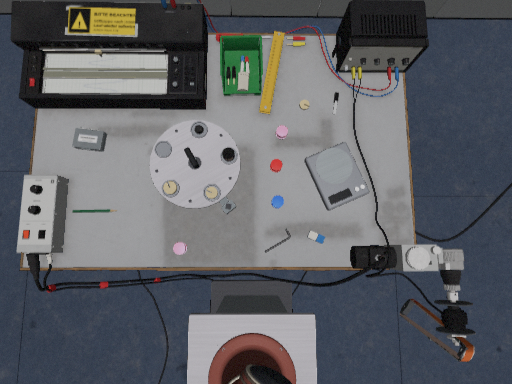

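View pics/side1.png

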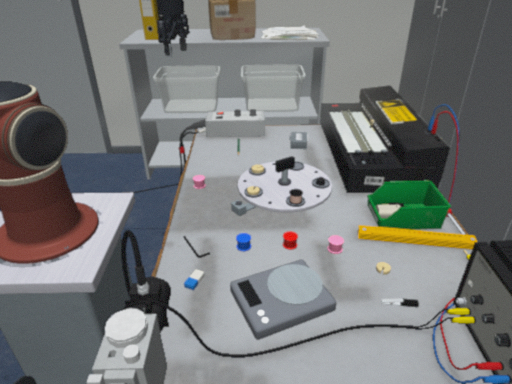

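The top view shows the carousel at (195,163), with the pointer at (229,207) and the scale at (338,175). Candidates for the bobbin, top-view pixels:
- Dark pocket item at (229,155)
- Dark pocket item at (199,129), possibly the cap nut
- Pink at (282,131)
- Red at (276,165)
- Blue at (278,201)
- Pink at (180,248)

The last four are off the tray and coloured. The one at (229,155), z 0.052 with a copper winding in the side view, fits. I'll check it in a crop.

```bash
python3 - <<'E'
from h import *
a=img('top');b=img('side')
A=cv2.resize(a['pixels'][110:220,140:250],(440,440),interpolation=cv2.INTER_CUBIC)
B=cv2.resize(b['pixels'][145:220,225:340],None,fx=3,fy=3,interpolation=cv2.INTER_CUBIC)
W=np.zeros((440,790,3),np.uint8);W[:,:440]=A;W[:225,440:785]=B;save(W,'crop1.png')
for n,d in(('top',a),('side',b)):
    P=cloud(d)
    m=(P[...,2]>.06)&(P[...,2]<.11)&(np.hypot(P[...,0]-.53,P[...,1]-.145)<.06)
    Q=P[m];print(n,'knob',Q.mean(0),len(Q),np.percentile(Q,[3,97],0).round(3).tolist());
    Q=Q[Q[:,2]>.085];c,s,(pw)=Q[:,:2].mean(0),*np.linalg.eigh(np.cov(Q[:,:2].T));print(c,np.sqrt(s),pw[:,1],np.degrees(np.arctan2(pw[1,1],pw[0,1])))
    r=ctrl.trace(n,'carousel')[0]['region']
    m=r&(abs(P[...,2]-.026)<.006)
    (cx,cy),R=cv2.minEnclosingCircle(P[m][:,:2].astype(np.float32));print('tray',cx,cy,R)
    m=(r|True)&(abs(P[...,2]-.052)<.008)&(np.hypot(P[...,0]-.55,P[...,1]-.058)<.025);Q=P[m];print('bob',Q.mean(0),(Q[:,:2].max(0)+Q[:,:2].min(0))/2,len(Q))
    rr=[r for r in ctrl.trace(n,'pick_mark')][:1]
    for r in rr: m=r['region']&(abs(P[...,2]-.026)<.006);Q=P[m];print('ptr',Q.mean(0),len(Q), at_z(d,*r['pixel'],.026))
    for r in ctrl.trace(n,'scale_pan')[:1]:
        m=r['region'];Q=P[m&(abs(P[...,2]-.038)<.004)];print('scale hi z',Q.mean(0),len(Q))
    g=cv2.cvtColor(d['pixels'],cv2.COLOR_RGB2GRAY)
a=a;g=cv2.cvtColor(a['pixels'][110:220,140:250],cv2.COLOR_RGB2GRAY)
# tray ellipse from white in top
hs=cv2.cvtColor(a['pixels'],cv2.COLOR_RGB2HSV);print(hs[170,155],hs[200,180])
E
```

```text
top knob [0.52986323 0.14603304 0.09098207] 135 [[0.509, 0.132, 0.072], [0.553, 0.162, 0.096]]
[0.53127066 0.14710655] [0.00396974 0.01490008] [-0.86045315 -0.50952957] -149.36750024093232
tray 0.5324293971061707 0.14769312739372253 0.11793901026248932
bob [0.55149293 0.06032826 0.05284478] [0.55103429 0.06094114] 114
ptr [0.41877853 0.0594159  0.02473168] 112 [0.41620001 0.06903913 0.026     ]
scale hi z [ 0.52224198 -0.21262814  0.03844284] 1056
side knob [0.53213054 0.14324902 0.07974725] 251 [[0.509, 0.132, 0.063], [0.555, 0.157, 0.092]]
[0.53194699 0.14505928] [0.00395842 0.01513465] [-0.88438621 -0.46675585] -152.17608297192163
tray 0.5306419134140015 0.1480138897895813 0.12002171576023102
bob [0.55220959 0.05923736 0.05018562] [0.55266378 0.06032408] 102
ptr [0.41964025 0.05786692 0.02320721] 81 [0.41975913 0.04484877 0.026     ]
scale hi z [ 0.5241209  -0.21314921  0.0369321 ] 1724
[126  12 107] [128   6 177]
```

View pics/crop1.png

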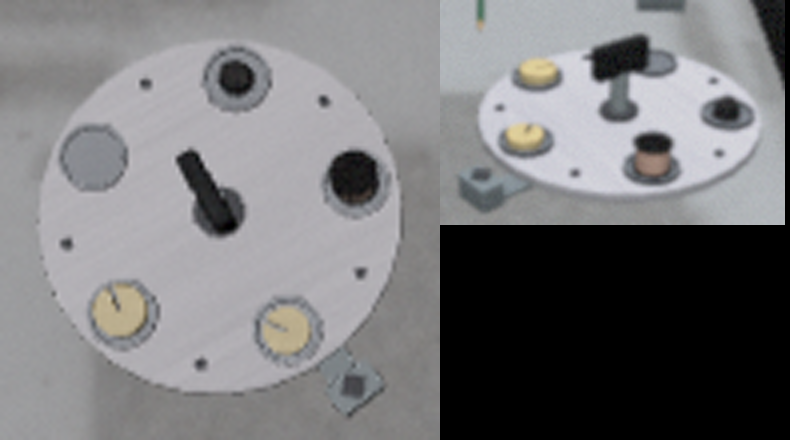

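Crop 1 confirms the choice: black flanges with a copper winding in the right-hand pocket, top px (229,155). The item at (199,129) is the small cap nut. Next I'll work out the pan centre, pointer and angles.

```bash
python3 - <<'E'
from h import *
from scipy.spatial.transform import Rotation as R
ax=np.array([.5318,.1470])
for n in('top','side'):
    d=img(n);P=cloud(d)
    r=ctrl.trace(n,'scale_pan')[0]['region']
    Q=P[r];print(np.histogram(Q[:,2],bins=np.arange(.018,.046,.002)))
    m=(r&(P[...,2]>.0345)).astype(np.uint8)
    m=cv2.morphologyEx(m,cv2.MORPH_OPEN,np.ones((5,5),np.uint8))
    Q=P[m>0];(x,y),rad=cv2.minEnclosingCircle(Q[:,:2].astype(np.float32));print(n,'pan',x,y,rad,Q.mean(0))
    if n=='top':
        for nm,c,z in(('ptr',(140+354/4,110+385/4),.026),('empty',(140+94/4,110+157/4),.030),('cap',(140+236/4,110+80/4),.032),('right',(140+356/4,110+183/4),.032),('b1',(140+288/4,110+331/4),.032),('b2',(140+124/4,110+314/4),.032)):
            p=at_z(d,c[1]-.4,c[0]-.4,z)[:2]-ax;print(nm,(p+ax).round(4),np.hypot(*p).round(4),np.degrees(np.arctan2(p[1],p[0])).round(1))
o=ctrl.get_obs();print(o['t'],o['opening']);M=R.from_rotvec(o['tool_rot']).as_matrix();print(M.round(3));print('z yaw',np.degrees(np.arctan2(M[1,2],M[0,2])))
E
```

```text
(array([ 12,   6,  16,  29, 131, 418, 618, 278,  94, 310, 460, 196,  16]), array([0.018, 0.02 , 0.022, 0.024, 0.026, 0.028, 0.03 , 0.032, 0.034,
       0.036, 0.038, 0.04 , 0.042, 0.044]))
top pan 0.44100382924079895 -0.11850736290216446 0.1722126305103302 [ 0.52278269 -0.21161953  0.04217342]
ptr [0.4204 0.0597] 0.1415 -141.9
empty [0.5688 0.2295] 0.0904 65.9
cap [0.6204 0.1385] 0.089 -5.5
right [0.5514 0.0593] 0.0898 -77.4
b1 [0.4544 0.1016] 0.0898 -149.6
b2 [0.4652 0.2061] 0.089 138.4
(array([  78,   90,  134,  143,  525, 1670,  438,   19,  217, 1304,  208,
          2,    0]), array([0.018, 0.02 , 0.022, 0.024, 0.026, 0.028, 0.03 , 0.032, 0.034,
       0.036, 0.038, 0.04 , 0.042, 0.044]))
side pan 0.49436694383621216 -0.43527090549468994 0.27567434310913086 [ 0.5240402  -0.21433129  0.03843523]
1.2 0.08497077257858643
[[-0.    -0.935  0.355]
 [ 0.     0.355  0.935]
 [-1.     0.    -0.   ]]
z yaw 69.21250047700663
```

Call:
move_arm(
  increments=[
    [[0, -0.0989, -0.0664, 0], [0, -0.0989, -0.0664, 0], [0, -0.0989, -0.0664, 0], [0, -0.0989, -0.0664, 0], [0, -0.0989, -0.0664, 0], [0, -0.0989, -0.0664, 0], [0, -0.0989, -0.0664, 0], [0, -0.0989, -0.0664, 0], [0, -0.0989, -0.0664, 0], [0, -0.0989, -0.0664, 0], [0, -0.0989, -0.0664, 0], [0, -0.0989, -0.0664, 0], [0, -0.0989, -0.0664, 0], [0, -0.0989, -0.0664, 0], [0, -0.0989, -0.0664, 0], [0, -0.0989, -0.0664, 0], [0, -0.0989, -0.0664, 0], [0, -0.0989, -0.0664, 0]],
  ],
  gripper=0,
)

```text
t: 2.7
tool_pos: [0.5326, 0.1456, 0.2131]
tool_rot: [-0.938, 1.359, 0.938]
contact_force: [0.3, 1.2, 0.2]
opening: 0.0853
```

Call:
move_arm(
  increments=[
    [[0, 0, 0, -0.0784], [0, 0, 0, -0.0784], [0, 0, 0, -0.0784], [0, 0, 0, -0.0784], [0, 0, 0, -0.0784], [0, 0, 0, -0.0784], [0, 0, 0, -0.0784], [0, 0, 0, 0], [0, 0, 0, 0]],
  ],
)

```text
t: 3.45
tool_pos: [0.5318, 0.147, 0.2129]
tool_rot: [-1.565, 0.932, 1.564]
contact_force: [0.4, 0.1, 0.1]
opening: 0.0859
```

```bash
cat > st.py <<'E'
from h import *
from scipy.spatial.transform import Rotation as R
import sys
o=ctrl.get_obs();M=R.from_rotvec(o['tool_rot']).as_matrix()
print('t',o['t'],'pos',o['tool_pos'].round(4) if hasattr(o['tool_pos'],'round') else o['tool_pos'],'yaw',np.degrees(np.arctan2(M[1,2],M[0,2])).round(2),'q',np.round(o['q'],2),'F',np.round(o['contact_force'],1),'op',o['opening'])
if len(sys.argv)>3:
    d=np.array(list(map(float,sys.argv[1:4])))-o['tool_pos'];print('tool units',(M.T@d/.25).round(4))
E
python3 st.py .5318 .147 .077
```

```text
t 3.45 pos [0.5318 0.147  0.2129] yaw 118.42 q [ 0.13 -0.12  1.78  0.    1.48 -1.93] F [0.4 0.1 0.1] op 0.0858628317542325
tool units [ 5.438e-01  2.000e-04 -0.000e+00]
```

Call:
move_arm(
  increments=[
    [[0.07, 0, 0, 0], [0.07, 0, 0, 0], [0.07, 0, 0, 0], [0.07, 0, 0, 0], [0.07, 0, 0, 0], [0.07, 0, 0, 0], [0.07, 0, 0, 0], [0.054, 0, 0, 0], [0, 0, 0, 0], [0, 0, 0, 0]],
  ],
)

```text
t: 4.28
tool_pos: [0.5313, 0.147, 0.0763]
tool_rot: [-1.565, 0.932, 1.567]
contact_force: [-0.1, 0.6, -0.2]
opening: 0.0854
```

Call:
move_arm(
  increments=[
    [[0, 0, 0, 0], [0, 0, 0, 0], [0, 0, 0, 0], [0, 0, 0, 0], [0, 0, 0, 0], [0, 0, 0, 0], [0, 0, 0, 0], [0, 0, 0, 0], [0, 0, 0, 0], [0, 0, 0, 0]],
  ],
  gripper=1,
  squeeze=25,
)

```text
t: 5.12
tool_pos: [0.5318, 0.147, 0.0769]
tool_rot: [-1.567, 0.93, 1.567]
contact_force: [-0.6, 0.1, -0.1]
opening: -0.0001
```

```bash
python3 st.py; python3 -c "
from h import *
d=img('side');save(cv2.resize(d['pixels'][110:240,200:350],None,fx=4,fy=4),'s2.png')"
```

```text
t 5.1167 pos [0.5318 0.147  0.0769] yaw 118.6 q [ 0.13  0.    1.9   0.    1.24 -1.94] F [-0.6  0.1 -0.1] op -6.192422703114104e-05
```

View pics/s2.png

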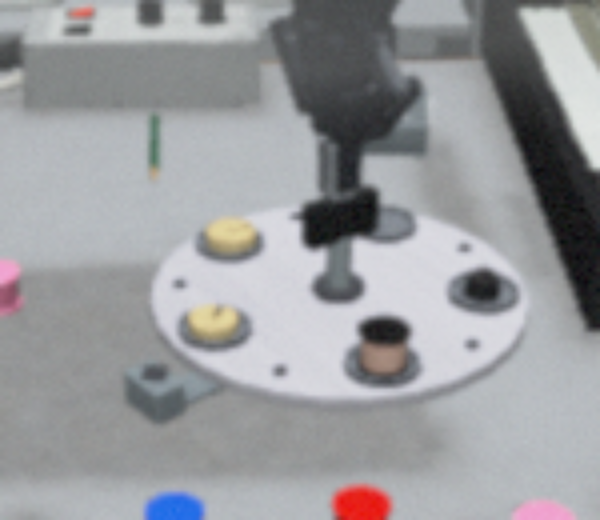

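The crop shows the jaws shut with nothing between them. The finger ends sit at about (340,185), level with the top of the knob at (340,215). I'll measure where the fingers really are.

```bash
python3 - <<'E'
from h import *
out=[]
for n in('top','side'):
    d=img(n);P=cloud(d)
    m=(np.hypot(P[...,0]-.53,P[...,1]-.147)<.08)&(P[...,2]>.055)&(P[...,2]<.3)
    Q=P[m];print(n,len(Q))
    for lo in np.arange(.06,.24,.012):
        q=Q[(Q[:,2]>=lo)&(Q[:,2]<lo+.012)]
        if len(q):print(round(lo,3),len(q),q.mean(0).round(3),q.min(0).round(3),q.max(0).round(3))
    if n=='top': save(cv2.resize(d['pixels'][100:220,130:270],None,fx=5,fy=5),'t3.png')
E
```

```text
top 310
0.144 2 [0.538 0.108 0.154] [0.537 0.107 0.153] [0.539 0.109 0.155]
0.156 8 [0.541 0.103 0.164] [0.537 0.097 0.157] [0.544 0.108 0.168]
0.168 16 [0.543 0.101 0.175] [0.538 0.091 0.171] [0.548 0.107 0.18 ]
0.18 97 [0.546 0.117 0.187] [0.509 0.088 0.18 ] [0.57  0.205 0.192]
0.192 31 [0.535 0.14  0.197] [0.508 0.096 0.192] [0.559 0.192 0.201]
0.204 6 [0.51  0.18  0.209] [0.506 0.176 0.205] [0.518 0.186 0.215]
0.216 1 [0.506 0.174 0.218] [0.506 0.174 0.218] [0.506 0.174 0.218]
side 2515
0.06 67 [0.532 0.143 0.067] [0.509 0.13  0.06 ] [0.557 0.158 0.072]
0.072 87 [0.532 0.142 0.078] [0.509 0.128 0.072] [0.557 0.158 0.084]
0.084 87 [0.532 0.144 0.089] [0.509 0.131 0.084] [0.556 0.161 0.095]
0.096 41 [0.53  0.139 0.103] [0.519 0.133 0.097] [0.543 0.15  0.108]
0.108 48 [0.529 0.139 0.114] [0.519 0.133 0.108] [0.542 0.149 0.12 ]
0.12 50 [0.53  0.139 0.126] [0.518 0.132 0.12 ] [0.544 0.154 0.131]
0.132 50 [0.527 0.138 0.14 ] [0.507 0.115 0.132] [0.554 0.166 0.144]
0.144 110 [0.528 0.137 0.149] [0.501 0.106 0.144] [0.561 0.179 0.156]
0.156 133 [0.529 0.134 0.163] [0.496 0.099 0.156] [0.564 0.191 0.168]
0.168 155 [0.528 0.133 0.174] [0.494 0.089 0.168] [0.569 0.195 0.18 ]
0.18 190 [0.533 0.127 0.186] [0.491 0.086 0.18 ] [0.569 0.197 0.192]
0.192 164 [0.529 0.13  0.198] [0.503 0.102 0.192] [0.557 0.188 0.204]
0.204 95 [0.537 0.122 0.209] [0.507 0.107 0.204] [0.557 0.169 0.216]
0.216 112 [0.534 0.117 0.224] [0.494 0.108 0.216] [0.567 0.142 0.228]
0.228 178 [0.528 0.119 0.234] [0.494 0.108 0.228] [0.566 0.146 0.24 ]
```

View pics/t3.png

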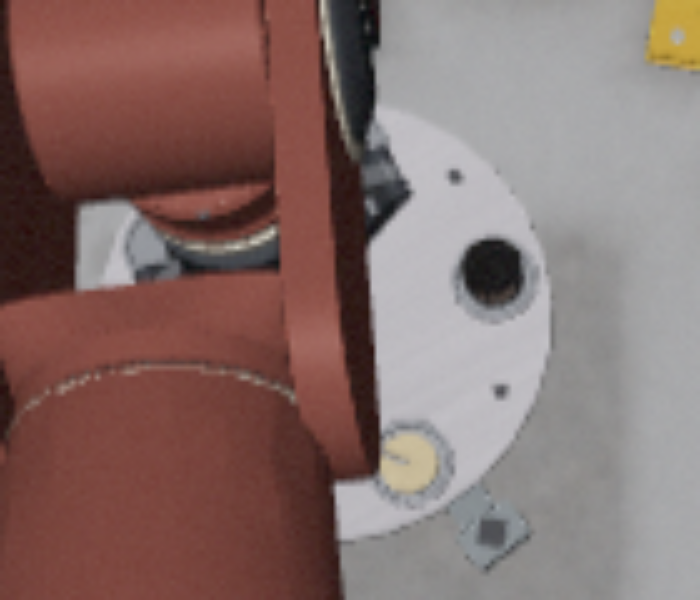

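The fingers are centred over the knob but seem to end above it. I'll open them and measure the tip height.

Call:
move_arm(
  increments=[
    [[0, 0, 0, 0], [0, 0, 0, 0], [0, 0, 0, 0], [0, 0, 0, 0], [0, 0, 0, 0], [0, 0, 0, 0], [0, 0, 0, 0]],
  ],
  gripper=0,
)

```text
t: 5.85
tool_pos: [0.5318, 0.147, 0.0769]
tool_rot: [-1.567, 0.93, 1.567]
contact_force: [0.7, -0.3, -0.5]
opening: 0.0839
```

```bash
python3 st.py; python3 - <<'E'
from h import *
d=img('side');P=cloud(d)
save(cv2.resize(d['pixels'][90:220,210:360],None,fx=5,fy=5,interpolation=cv2.INTER_CUBIC)[:600],'s4.png')
u=np.array([-.479,.878]);v=np.array([.878,.479]);X=P[...,:2]-[.5318,.147]
a=X@u;b=X@v
m=(abs(b)<.06)&(abs(a)<.075)&(P[...,2]>.04)&(P[...,2]<.2)
for lo in np.arange(.04,.2,.01):
    k=m&(P[...,2]>=lo)&(P[...,2]<lo+.01)
    if k.sum():print(round(lo,3),k.sum(),'a',np.percentile(a[k],[2,25,50,75,98]).round(3),'b',np.percentile(b[k],[2,50,98]).round(3))
E
```

```text
t 5.85 pos [0.5318 0.147  0.0769] yaw 118.6 q [ 0.13  0.    1.9   0.    1.24 -1.94] F [ 0.7 -0.3 -0.5] op 0.08387373423816945
0.04 28 a [-0.072 -0.006 -0.004 -0.002  0.005] b [-0.018 -0.003  0.007]
0.05 27 a [-0.075 -0.038 -0.006 -0.003  0.005] b [-0.029 -0.004  0.005]
0.06 52 a [-0.007 -0.006 -0.005 -0.004 -0.001] b [-0.024 -0.     0.023]
0.07 72 a [-0.007 -0.005 -0.005 -0.004  0.004] b [-0.024 -0.002  0.026]
0.08 64 a [-0.008 -0.006 -0.004 -0.003  0.005] b [-0.024 -0.009  0.015]
0.09 42 a [-0.006 -0.004 -0.001  0.003  0.007] b [-0.021 -0.001  0.017]
0.1 18 a [-0.048 -0.047  0.042  0.043  0.045] b [-0.009  0.001  0.008]
0.11 59 a [-0.054 -0.05   0.042  0.043  0.049] b [-0.013 -0.006  0.008]
0.12 71 a [-0.056 -0.053 -0.044  0.043  0.049] b [-0.012 -0.005  0.008]
0.13 79 a [-0.055 -0.052 -0.044  0.043  0.05 ] b [-0.012 -0.004  0.01 ]
0.14 61 a [-0.056 -0.049  0.043  0.045  0.052] b [-0.013 -0.005  0.01 ]
0.15 100 a [-0.073 -0.068 -0.048  0.044  0.068] b [-0.015 -0.01   0.012]
0.16 141 a [-0.072 -0.068 -0.042  0.031  0.07 ] b [-0.017 -0.01   0.011]
0.17 157 a [-0.071 -0.041 -0.026  0.022  0.07 ] b [-0.018 -0.011  0.01 ]
0.18 168 a [-0.07  -0.067 -0.028  0.015  0.067] b [-0.019 -0.011  0.011]
0.19 185 a [-0.07  -0.061 -0.02   0.012  0.064] b [-0.02  -0.011  0.01 ]
```

View pics/s4.png

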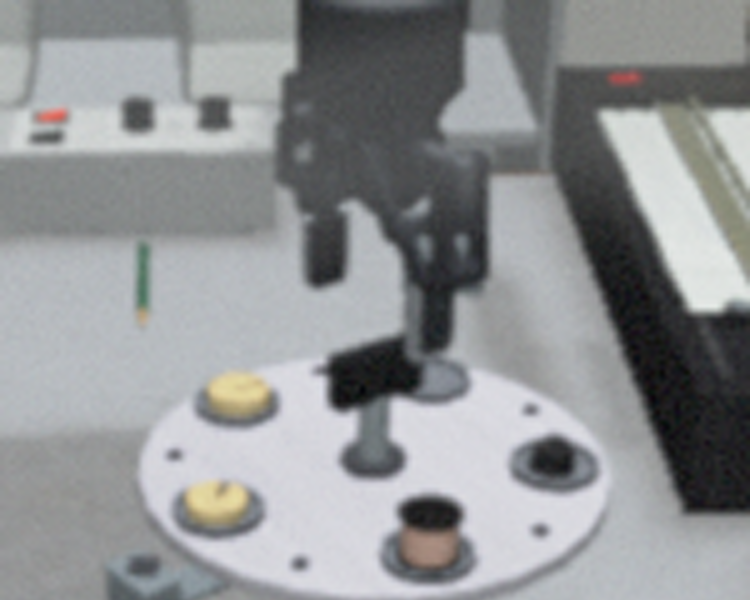

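The view shows the open fingertips at about z 0.104 (side px 325,285 and 425,355 in the crop), level with the top of the knob. The real tips stand about 28 mm higher than the TCP figures imply, but they are centred sideways. I'll go 28 mm lower and grip again.

Call:
move_arm(
  increments=[
    [[0.028, 0, 0, 0], [0.028, 0, 0, 0], [0.028, 0, 0, 0], [0.028, 0, 0, 0], [0, 0, 0, 0], [0, 0, 0, 0]],
  ],
)

```text
t: 6.4
tool_pos: [0.5311, 0.1469, 0.0478]
tool_rot: [-1.566, 0.932, 1.568]
contact_force: [0.1, -0.3, 0.7]
opening: 0.0855
```

Call:
move_arm(
  increments=[
    [[0, 0, 0, 0], [0, 0, 0, 0], [0, 0, 0, 0], [0, 0, 0, 0], [0, 0, 0, 0], [0, 0, 0, 0], [0, 0, 0, 0], [0, 0, 0, 0]],
  ],
  gripper=1,
  squeeze=30,
)

```text
t: 7.07
tool_pos: [0.5316, 0.1478, 0.0492]
tool_rot: [-1.565, 0.929, 1.568]
contact_force: [-2.7, 4.8, 4.2]
opening: 0.0137
```

Call:
move_arm(
  increments=[
    [[0, 0, 0, 0.02], [0, 0, 0, 0.04], [0, 0, 0, 0.043], [0, 0, 0, 0.043], [0, 0, 0, 0.043], [0, 0, 0, 0.043], [0, 0, 0, 0.043], [0, 0, 0, 0.043], [0, 0, 0, 0.043], [0, 0, 0, 0.043], [0, 0, 0, 0.043], [0, 0, 0, 0.043], [0, 0, 0, 0.043], [0, 0, 0, 0.043], [0, 0, 0, 0.043], [0, 0, 0, 0.043], [0, 0, 0, 0.035], [0, 0, 0, 0.02], [0, 0, 0, 0], [0, 0, 0, 0]],
  ],
)

```text
t: 8.73
tool_pos: [0.5318, 0.1503, 0.0493]
tool_rot: [-0.731, 1.439, 0.74]
contact_force: [-0.6, 13.7, 1.2]
opening: 0.0133
```

```bash
python3 st.py; cat > chk.py <<'E'
from h import *
ax=np.array([.5318,.1470])
for n in('side','top'):
    d=img(n);P=cloud(d)
    for r in ctrl.trace(n,'bobbin'):
        m=r['region']&(d['depth']>0)
        if not m.any():continue
        top=P[m&(P[...,2]>.042)]
        if len(top)<10:continue
        c=(top[:,:2].max(0)+top[:,:2].min(0))/2;p=c-ax
        print(n,r['score'],len(top),'bob mid',c.round(4),'mean',top.mean(0).round(4),'rad',np.hypot(*p).round(4),'ang',np.degrees(np.arctan2(p[1],p[0])).round(1))
    if n=='side': s=d
import sys
save(cv2.resize(s['pixels'][145:225,200:345],None,fx=5,fy=5,interpolation=cv2.INTER_CUBIC),sys.argv[1])
E
python3 chk.py s5.png
```

```text
t 8.7333 pos [0.5318 0.1503 0.0493] yaw 54.06 q [ 0.14  0.04  1.91  0.01  1.19 -0.81] F [-0.6 13.7  1.2] op 0.013309179706194682
side 0.68 82 bob mid [0.4601 0.0926] mean [0.4604 0.0906 0.0494] rad 0.09 ang -142.8
top 0.44 115 bob mid [0.4612 0.0948] mean [0.4601 0.0945 0.0526] rad 0.0878 ang -143.5
```

View pics/s5.png

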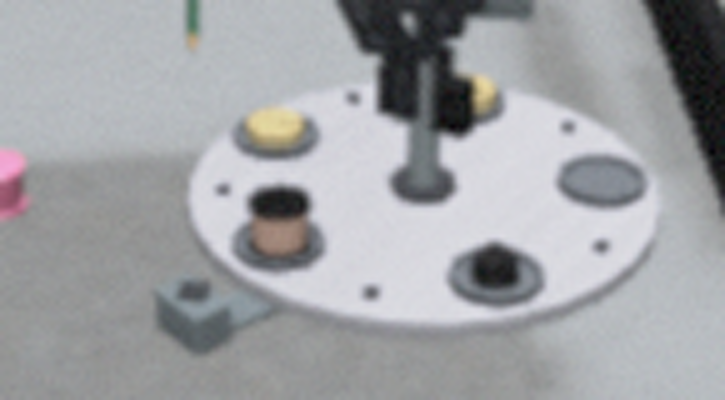

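The tray followed. The bobbin is at about (280,230) in the crop, in line with the axis foot (422,185) and the diamond (195,290). The arm is strained sideways by about 3 mm, so the axis in the robot's frame is about (0.5337, 0.149), which is +2/+2 mm from the camera's figure. I'll relax that strain, release and rise, then check from above.

Call:
move_arm(
  increments=[
    [[0, 0.004, 0.005, 0], [0, 0.004, 0.005, 0], [0, 0, 0, 0], [0, 0, 0, 0]],
  ],
)

```text
t: 9.27
tool_pos: [0.5318, 0.1502, 0.0493]
tool_rot: [-0.736, 1.442, 0.736]
contact_force: [-3.4, 1.0, 4.5]
opening: 0.0135
```

Call:
move_arm(
  increments=[
    [[0, 0, 0, 0], [0, 0, 0, 0], [0, 0, 0, 0], [0, 0, 0, 0], [0, 0, 0, 0], [0, 0, 0, 0], [0, 0, 0, 0]],
  ],
  gripper=0,
)

```text
t: 9.85
tool_pos: [0.5317, 0.1501, 0.0489]
tool_rot: [-0.736, 1.443, 0.736]
contact_force: [0.4, 0.3, 0.1]
opening: 0.0854
```

Call:
move_arm(
  increments=[
    [[-0.08, 0, 0, 0], [-0.1, 0, 0, 0], [-0.1, 0, 0, 0], [-0.1, 0, 0, 0], [-0.08, 0, 0, 0], [0, 0, 0, 0], [0, 0, 0, 0]],
  ],
)

```text
t: 10.43
tool_pos: [0.5327, 0.1503, 0.1654]
tool_rot: [-0.737, 1.439, 0.735]
contact_force: [0.4, 0.3, -1.0]
opening: 0.0853
```

```bash
python3 st.py; python3 chk.py s6.png; python3 - <<'E'
from h import *
d=img('top');save(cv2.resize(d['pixels'][110:225,135:255],None,fx=5,fy=5,interpolation=cv2.INTER_CUBIC),'t6.png')
E
```

```text
t 10.4333 pos [0.5327 0.1503 0.1654] yaw 54.08 q [ 0.14 -0.09  1.83 -0.    1.39 -0.8 ] F [ 0.4  0.3 -1. ] op 0.08533154637953294
side 0.64 93 bob mid [0.4612 0.0957] mean [0.4604 0.0925 0.0494] rad 0.0873 ang -144.0
top 0.43 110 bob mid [0.4608 0.095 ] mean [0.4601 0.0946 0.0528] rad 0.088 ang -143.8
```

View pics/t6.png

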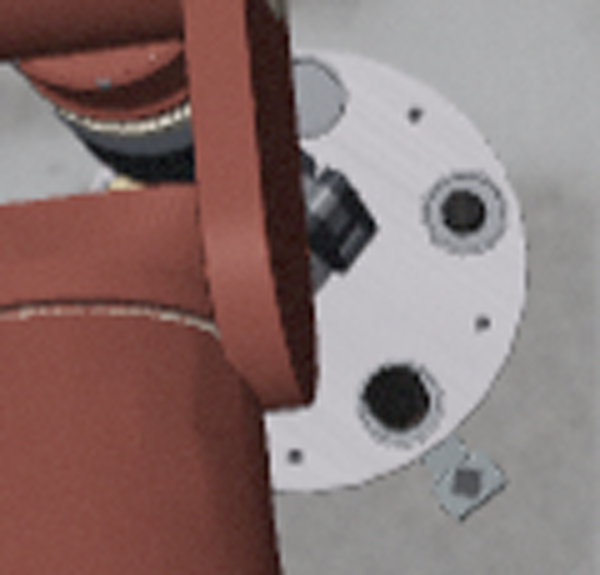

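Crop t6 shows the bobbin's cup at about (401,404), the cap nut's cup at (466,213) and the diamond at (467,482). I'll turn these into angles.

```bash
python3 - <<'E'
from h import *
d=img('top')
for ax in(np.array([.5318,.1470]),np.array([.5315,.1478])):
  for nm,c,z in(('ptr',(467,482),.026),('bobcup',(401,404),.032),('cap',(466,213),.032),('dotR',(483,323),.026),('dotB',(295,456),.026),('dotT',(414,115),.026)):
    p=at_z(d,110+c[1]/5-.4,135+c[0]/5-.4,z)[:2]-ax;print(nm,(p+ax).round(4),np.hypot(*p).round(4),np.degrees(np.arctan2(p[1],p[0])).round(1))
E
```

```text
ptr [0.42   0.0599] 0.1417 -142.1
bobcup [0.4594 0.0936] 0.09 -143.6
cap [0.5598 0.0615] 0.09 -71.9
dotR [0.5028 0.0525] 0.0989 -107.1
dotB [0.4334 0.1478] 0.0984 179.5
dotT [0.6144 0.0898] 0.1005 -34.7
ptr [0.42   0.0599] 0.1419 -141.7
bobcup [0.4594 0.0936] 0.0902 -143.1
cap [0.5598 0.0615] 0.0908 -71.9
dotR [0.5028 0.0525] 0.0995 -106.8
dotB [0.4334 0.1478] 0.0981 180.0
dotT [0.6144 0.0898] 0.1012 -35.0
```

The mean of the pocket and dots puts the bobbin's pocket at -143.5°, against about -142.1° for the pointer. That is overturned by about 1.4°, or 2 mm. There is plenty of time, so I'll regrip and trim it.

Call:
move_arm(
  increments=[
    [[0.08, 0, 0, 0], [0.1, 0, 0, 0], [0.1, 0, 0, 0], [0.1, 0, 0, 0], [0.05, 0, 0, 0], [0.03, 0, 0, 0], [0, 0, 0, 0], [0, 0, 0, 0]],
  ],
)

```text
t: 11.4
tool_pos: [0.5322, 0.1503, 0.0495]
tool_rot: [-0.736, 1.442, 0.736]
contact_force: [0.6, -0.5, -0.4]
opening: 0.0859
```

Call:
move_arm(
  increments=[
    [[0, 0, 0, 0], [0, 0, 0, 0], [0, 0, 0, 0], [0, 0, 0, 0], [0, 0, 0, 0], [0, 0, 0, 0], [0, 0, 0, 0], [0, 0, 0, 0], [0, 0, 0, -0.008], [0, 0, 0, -0.008], [0, 0, 0, 0], [0, 0, 0, 0], [0, 0, 0, 0]],
  ],
  gripper=1,
)

```text
t: 12.48
tool_pos: [0.5318, 0.1501, 0.0493]
tool_rot: [-0.756, 1.435, 0.756]
contact_force: [-2.5, -1.5, 5.2]
opening: 0.0137
```

Call:
move_arm(
  increments=[
    [[0, 0, 0, 0], [0, 0, 0, 0], [0, 0, 0, 0], [0, 0, 0, 0], [0, 0, 0, 0], [0, 0, 0, 0], [-0.04, 0, 0, 0], [-0.1, 0, 0, 0], [-0.1, 0, 0, 0], [-0.1, 0, 0, 0], [-0.08, 0, 0, 0], [-0.04, 0, 0, 0], [0, 0, 0, 0], [0, 0, 0, 0]],
  ],
  gripper=0,
)

```text
t: 13.65
tool_pos: [0.5318, 0.1502, 0.1641]
tool_rot: [-0.756, 1.435, 0.755]
contact_force: [-0.9, 0.2, 0.2]
opening: 0.0854
```

```bash
python3 st.py .464 .0945 .165; python3 chk.py s7.png; python3 - <<'E'
from h import *
d=img('top');a=d['pixels']
g=cv2.cvtColor(a,cv2.COLOR_RGB2GRAY)
# dots and dark bobbin: centroids in windows
ax=np.array([.5318,.1470])
# dark dots: invert, centroid near expected
for nm,(cx,cy),w,z in(('dotR',(483,323),3,.026),('dotB',(295,456),3,.026),('dotT',(414,115),3,.026),('ptr',(467,482),4,.026)):
    x=135+cx/5-.4;y=110+cy/5-.4;X0,Y0=int(round(x))-w,int(round(y))-w
    win=g[Y0:Y0+2*w+1,X0:X0+2*w+1].astype(float);wt=np.clip(np.median(win)-15-win,0,None)
    v,u=np.mgrid[:2*w+1,:2*w+1];r,c=Y0+(wt*v).sum()/wt.sum(),X0+(wt*u).sum()/wt.sum()
    p=at_z(d,r,c,z)[:2]-ax;print(nm,round(c,2),round(r,2),np.hypot(*p).round(4),np.degrees(np.arctan2(p[1],p[0])).round(1))
E
```

```text
t 13.65 pos [0.5318 0.1502 0.1641] yaw 55.52 q [ 0.14 -0.09  1.83  0.    1.39 -0.83] F [-0.9  0.2  0.2] op 0.08544882268604113
tool units [-0.0036  0.0974 -0.3373]
side 0.7 103 bob mid [0.4624 0.0938] mean [0.4622 0.0911 0.0494] rad 0.0874 ang -142.5
dotR 231.43 173.3 0.0988 -105.6
dotB 194.53 200.83 0.0985 -179.1
dotT 216.86 131.98 0.1011 -33.5
ptr 228.28 206.18 0.1425 -142.0
```

The tray now stands at -142.1° against the pointer's -142.0°, at rest with the arm clear. Next: turn the jaws radial so closing can't turn the tray, and go above the bobbin.

Call:
move_arm(
  increments=[
    [[0, 0, 0, 0.065], [0, 0, 0, 0.065], [0, 0, 0, 0.065], [0, 0, -0.03, 0], [0, -0.004, -0.07, 0], [0, -0.004, -0.08, 0], [0, 0, -0.08, 0], [0, 0, -0.06, 0], [0, 0, -0.03, 0], [0, 0, 0, 0], [0.1, 0, 0, 0], [0.1, 0, 0, 0], [0, 0, 0, 0], [0, 0, 0, 0], [0, 0, 0, 0]],
  ],
)

```text
t: 15.15
tool_pos: [0.4647, 0.095, 0.1149]
tool_rot: [-0.519, 1.507, 0.519]
contact_force: [0.3, -0.5, 0.7]
opening: 0.0855
```

```bash
python3 st.py .464 .0947 .022; python3 - <<'E'
from h import *
d=img('side');P=cloud(d)
save(cv2.resize(d['pixels'][130:225,195:325],None,fx=6,fy=6,interpolation=cv2.INTER_CUBIC),'s8.png')
C=np.array([.464,.0947]);t=np.radians(38);u=np.array([np.cos(t),np.sin(t)]);v=np.array([-u[1],u[0]])
X=P[...,:2]-C;a=X@u;b=X@v
m=(abs(b)<.03)&(abs(a)<.065)&(P[...,2]>.034)&(P[...,2]<.2)
for lo in np.arange(.035,.2,.01):
    k=m&(P[...,2]>=lo)&(P[...,2]<lo+.01)
    if k.sum():print(round(lo,3),k.sum(),'a',np.percentile(a[k],[2,25,50,75,98]).round(3),'b',np.percentile(b[k],[2,50,98]).round(3))
E
```

```text
t 15.15 pos [0.4647 0.095  0.1149] yaw 38.01 q [ 0.04 -0.24  2.05  0.    1.33 -0.62] F [ 0.3 -0.5  0.7] op 0.08545013723625614
tool units [ 0.3715  0.0009 -0.0034]
0.035 42 a [-0.016 -0.013 -0.01  -0.005  0.005] b [-0.013 -0.009  0.004]
0.045 87 a [-0.017 -0.009 -0.003  0.004  0.012] b [-0.014 -0.     0.015]
0.145 51 a [-0.053 -0.048  0.042  0.044  0.049] b [-0.011 -0.004  0.012]
0.155 86 a [-0.056 -0.052  0.041  0.044  0.056] b [-0.012 -0.005  0.01 ]
0.165 83 a [-0.056 -0.053 -0.043  0.044  0.057] b [-0.011 -0.005  0.012]
0.175 79 a [-0.057 -0.051  0.042  0.045  0.055] b [-0.012 -0.006  0.011]
0.185 85 a [-0.059 -0.051  0.04   0.046  0.063] b [-0.014 -0.01   0.01 ]
0.195 66 a [-0.064 -0.048 -0.034  0.055  0.063] b [-0.013 -0.009  0.009]
```

View pics/s8.png

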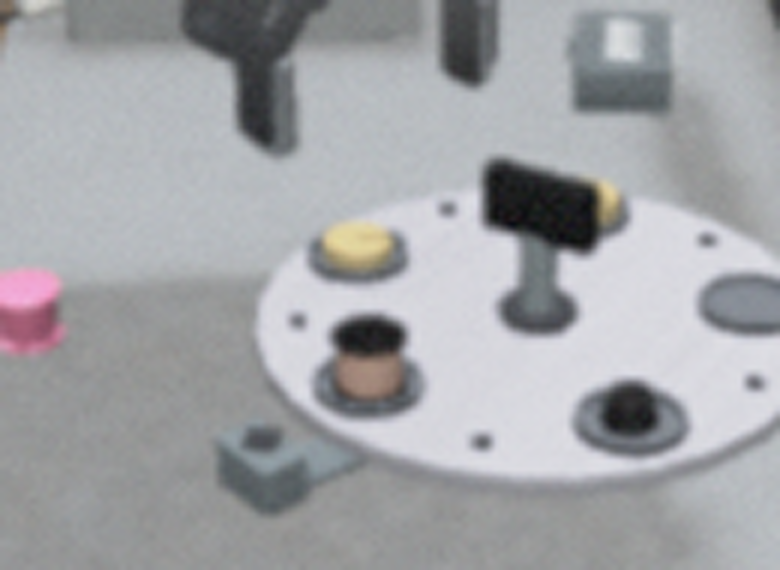

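The crop shows both jaws straddling the bobbin (370,365). The bobbin's pocket lines up with the diamond at (262,437), and the jaw centre is about 2 mm too far inward. I'll correct that, descend and grip.

Call:
move_arm(
  increments=[
    [[0.06, 0, -0.01, 0], [0.08, 0, 0, 0], [0.08, 0, 0, 0], [0.07, 0, 0, 0], [0.05, 0, 0, 0], [0.03, 0, 0, 0], [0.01, 0, 0, 0], [0, 0, 0, 0], [0, 0, 0, 0]],
  ],
)

```text
t: 15.95
tool_pos: [0.4631, 0.0934, 0.0202]
tool_rot: [-0.519, 1.506, 0.518]
contact_force: [0.6, 0.0, -0.0]
opening: 0.0855
```

Call:
move_arm(
  increments=[
    [[0, 0, 0, 0], [0, 0, 0, 0], [0, 0, 0, 0], [0, 0, 0, 0], [0, 0, 0, 0], [0, 0, 0, 0], [0, 0, 0, 0], [0, 0, 0, 0]],
  ],
  gripper=1,
  squeeze=30,
)

```text
t: 16.62
tool_pos: [0.4622, 0.0932, 0.0194]
tool_rot: [-0.519, 1.508, 0.519]
contact_force: [-2.1, -0.0, 5.2]
opening: 0.027
```

```bash
python3 st.py; python3 - <<'E'
from h import *
d=img('side')
save(cv2.resize(d['pixels'][130:225,195:325],None,fx=6,fy=6,interpolation=cv2.INTER_CUBIC),'s9.png')
E
```

```text
t 16.6167 pos [0.4622 0.0932 0.0194] yaw 37.97 q [ 0.04 -0.11  2.12 -0.    1.13 -0.62] F [-2.1 -0.   5.2] op 0.02698622701658591
```

View pics/s9.png

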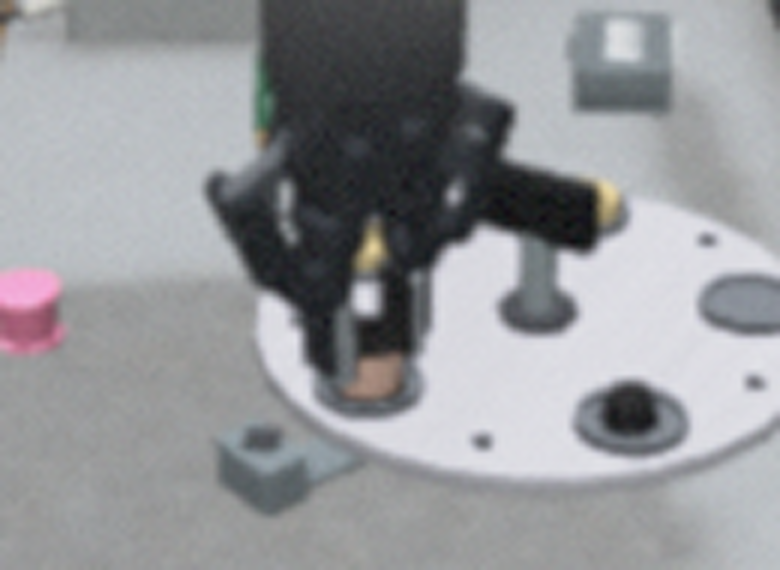

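The picture shows the bobbin between the jaws at (375,360), held at 27 mm opening, with copper visible below the dark upper flange. I'll lift slowly and check the hold.

Call:
move_arm(
  increments=[
    [[-0.02, 0, 0, 0], [-0.04, 0, 0, 0], [-0.06, 0, 0, 0], [-0.08, 0, 0, 0], [-0.08, 0, 0, 0], [-0.08, 0, 0, 0], [-0.06, 0, 0, 0], [-0.04, 0, 0, 0], [0, 0, 0, 0], [0, 0, 0, 0]],
  ],
)

```text
t: 17.5
tool_pos: [0.4621, 0.0933, 0.1342]
tool_rot: [-0.519, 1.507, 0.518]
contact_force: [0.2, -0.4, -0.1]
opening: 0.0276
```

```bash
python3 st.py .5255 -.211 .135; python3 - <<'E'
from h import *
d=img('side');P=cloud(d)
save(cv2.resize(d['pixels'][95:220,195:325],None,fx=5,fy=5,interpolation=cv2.INTER_CUBIC)[:600],'s10.png')
hs=cv2.cvtColor(d['pixels'],cv2.COLOR_RGB2HSV)
k=(np.hypot(P[...,0]-.463,P[...,1]-.093)<.05)&(P[...,2]>.06)&(hs[...,0]<20)&(hs[...,1]>60)&(hs[...,2]>60)
print(k.sum(),P[k].mean(0).round(4),np.percentile(P[k],[3,97],0).round(3))
E
```

```text
t 17.5 pos [0.4621 0.0933 0.1342] yaw 37.97 q [ 0.04 -0.27  2.04  0.    1.37 -0.62] F [ 0.2 -0.4 -0.1] op 0.02760836643556705
tool units [-0.0031 -1.1155 -0.549 ]
574 [0.4615 0.0645 0.368 ] [[0.432 0.057 0.355]
 [0.492 0.079 0.388]]
```

View pics/s10.png

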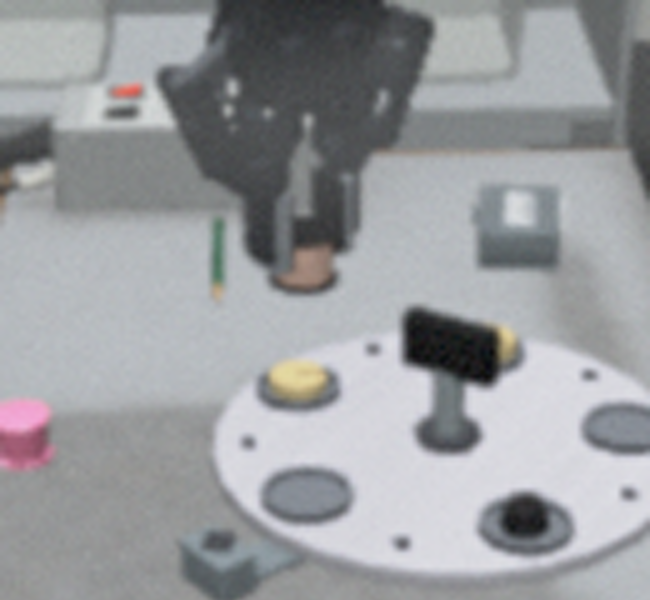

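The bobbin is held upright at (303,260) with its pocket now empty at (307,495), and the tray hasn't moved. Carry it to the scale at (0.5235, -0.213).

Call:
move_arm(
  increments=[
    [[0, -0.02, -0.01, 0], [0, -0.04, -0.02, 0], [0, -0.06, -0.03, 0], [0, -0.07, -0.035, 0], [0, -0.07, -0.035, 0], [0, -0.07, -0.035, 0], [0, -0.07, -0.035, 0], [0, -0.07, -0.035, 0], [0, -0.07, -0.035, 0], [0, -0.07, -0.035, 0], [0, -0.07, -0.035, 0], [0, -0.07, -0.035, 0], [0, -0.07, -0.035, 0], [0, -0.07, -0.035, 0], [0, -0.07, -0.035, 0], [0, -0.066, -0.035, 0], [0, -0.04, -0.025, 0], [0, -0.02, -0.02, 0], [0, 0, 0, 0], [0, 0, 0, 0]],
  ],
)

```text
t: 19.22
tool_pos: [0.5181, -0.2068, 0.1334]
tool_rot: [-0.517, 1.509, 0.519]
contact_force: [0.2, -0.4, -1.5]
opening: 0.0278
```

```bash
python3 st.py .5235 -.213 .0304; python3 - <<'E'
from h import *
d=img('side');P=cloud(d)
hs=cv2.cvtColor(d['pixels'],cv2.COLOR_RGB2HSV)
k=(np.hypot(P[...,0]-.5235,P[...,1]+.213)<.04)&(P[...,2]>.1)&(P[...,2]<.19)
c=k&(hs[...,0]<20)&(hs[...,1]>40)&(hs[...,2]>60)
print('copper',c.sum(),P[c].mean(0).round(4),np.percentile(P[c],[3,97],0).round(3).tolist())
q=P[k];print('lowest',np.percentile(q[:,2],[0,1,3]).round(4)); q=q[q[:,2]<q[:,2].min()+.012];print(q.min(0).round(4),q.max(0).round(4))
r=ctrl.trace('side','scale_pan')[0]['region'];Q=P[r&(P[...,2]>.034)&(P[...,2]<.042)];print('pan',Q.mean(0).round(4),len(Q),np.percentile(Q,[2,98],0).round(3).tolist())
save(cv2.resize(d['pixels'][200:350,210:350],None,fx=4,fy=4,interpolation=cv2.INTER_CUBIC),'s11.png')
E
```

```text
t 19.2167 pos [ 0.5181 -0.2068  0.1334] yaw 37.93 q [-0.51 -0.04  1.85  0.    1.34 -1.18] F [ 0.2 -0.4 -1.5] op 0.027833262874492157
tool units [ 0.4118 -0.0335  0.0018]
copper 120 [ 0.5195 -0.2182  0.1504] [[0.508, -0.222, 0.141], [0.529, -0.213, 0.163]]
lowest [0.1404 0.1413 0.1425]
[ 0.4975 -0.2239  0.1404] [ 0.5316 -0.205   0.1522]
pan [ 0.5243 -0.2129  0.0369] 1733 [[0.482, -0.254, 0.035], [0.567, -0.168, 0.039]]
```

View pics/s11.png

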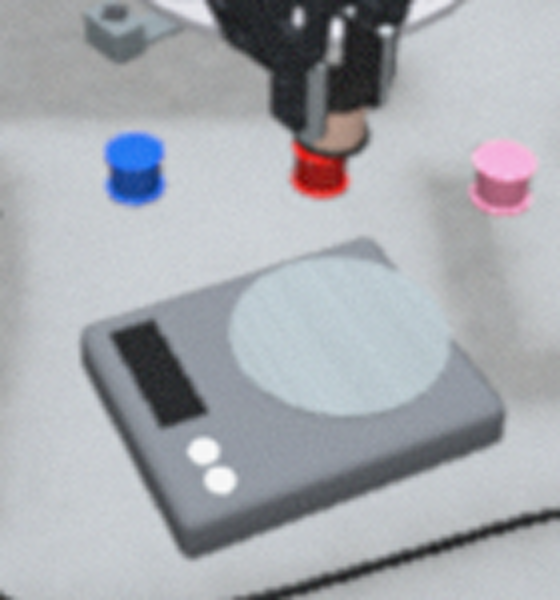

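The pan centre is at (0.5245, -0.212) and the bobbin hangs upright above it. I need to shift about 8 mm, then lower to 3 mm above the pan.

Call:
move_arm(
  increments=[
    [[0, -0.015, 0, 0], [0, -0.015, 0, 0], [0.03, 0, 0, 0], [0.05, 0, 0, 0], [0.05, 0, 0, 0], [0.05, 0, 0, 0], [0.05, 0, 0, 0], [0.05, 0, 0, 0], [0.05, 0, 0, 0], [0.03, 0, 0, 0], [0.02, 0, 0, 0], [0.012, 0, 0, 0], [0.01, 0, 0, 0], [0, 0, 0, 0], [0, 0, 0, 0], [0, 0, 0, 0]],
  ],
)

```text
t: 20.65
tool_pos: [0.5238, -0.2131, 0.0342]
tool_rot: [-0.519, 1.507, 0.518]
contact_force: [1.4, 0.1, -0.5]
opening: 0.0274
```

Call:
move_arm(
  increments=[
    [[0.004, 0, 0, 0], [0.004, 0, 0, 0], [0, 0, 0, 0], [0, 0, 0, 0], [0, 0, 0, 0]],
  ],
)

```text
t: 21.07
tool_pos: [0.5232, -0.2128, 0.0314]
tool_rot: [-0.519, 1.508, 0.519]
contact_force: [-0.2, 0.1, 0.3]
opening: 0.0271
```

Call:
move_arm(
  increments=[
    [[0.004, 0, 0, 0], [0, 0, 0, 0], [0, 0, 0, 0], [0, 0, 0, 0]],
  ],
)

```text
t: 21.4
tool_pos: [0.5232, -0.2128, 0.0304]
tool_rot: [-0.519, 1.508, 0.519]
contact_force: [0.4, -0.2, -0.5]
opening: 0.027
```

Call:
move_arm(
  increments=[
    [[0.004, 0, 0, 0], [0, 0, 0, 0], [0, 0, 0, 0], [0, 0, 0, 0]],
  ],
)

```text
t: 21.73
tool_pos: [0.5233, -0.2129, 0.0296]
tool_rot: [-0.519, 1.508, 0.518]
contact_force: [0.5, -0.3, 0.5]
opening: 0.0277
```

Call:
move_arm(
  increments=[
    [[0.003, 0, 0, 0], [0, 0, 0, 0], [0, 0, 0, 0], [0, 0, 0, 0]],
  ],
)

```text
t: 22.07
tool_pos: [0.5234, -0.213, 0.0295]
tool_rot: [-0.519, 1.508, 0.519]
contact_force: [-2.0, 0.8, 6.3]
opening: 0.0275
```

```bash
python3 st.py; python3 - <<'E'
from h import *
d=img('side')
save(cv2.resize(d['pixels'][215:325,230:340],None,fx=5,fy=5,interpolation=cv2.INTER_CUBIC),'s12.png')
E
```

```text
t 22.0667 pos [ 0.5234 -0.213   0.0295] yaw 37.97 q [-0.52  0.1   1.89 -0.    1.15 -1.18] F [-2.   0.8  6.3] op 0.0274815667024221
```

Contact at 6 N, so the bobbin is seated. Release and rise.

Call:
move_arm(
  increments=[
    [[0, 0, 0, 0], [0, 0, 0, 0], [0, 0, 0, 0], [0, 0, 0, 0], [0, 0, 0, 0], [0, 0, 0, 0], [0, 0, 0, 0], [0, 0, 0, 0]],
  ],
  gripper=0,
)

```text
t: 22.78
tool_pos: [0.5232, -0.2128, 0.0286]
tool_rot: [-0.519, 1.508, 0.519]
contact_force: [-0.6, 0.3, 0.3]
opening: 0.0852
```

Call:
move_arm(
  increments=[
    [[-0.04, 0, 0, 0], [-0.08, 0, 0, 0], [-0.1, 0, 0, 0], [-0.1, 0, 0, 0], [-0.1, 0, 0, 0], [-0.1, 0, 0, 0], [-0.06, 0, 0, 0], [0, 0, 0, 0], [0, 0, 0, 0]],
  ],
)

```text
t: 23.53
tool_pos: [0.5238, -0.2131, 0.1752]
tool_rot: [-0.52, 1.506, 0.517]
contact_force: [0.3, 0.6, -0.2]
opening: 0.0855
```

```bash
python3 st.py; python3 - <<'E'
from h import *
d=img('side');P=cloud(d)
hs=cv2.cvtColor(d['pixels'],cv2.COLOR_RGB2HSV)
k=(np.hypot(P[...,0]-.5235,P[...,1]+.213)<.035)&(P[...,2]>.044)&(P[...,2]<.08);q=P[k]
print('bob on pan',k.sum(),q.mean(0).round(4),q.min(0).round(4),q.max(0).round(4))
t=q[q[:,2]>np.percentile(q[:,2],97)-.005];print('top face z',t[:,2].mean(),t[:,2].std(),((t.min(0)+t.max(0))/2).round(4),len(t))
A=np.c_[t[:,:2]-t[:,:2].mean(0),np.ones(len(t))];print('tilt slope',np.linalg.lstsq(A,t[:,2],rcond=None)[0].round(3))
r=ctrl.trace('side','scale_pan')[0]['region'];Q=P[r&(P[...,2]>.034)&(P[...,2]<.041)];e=np.percentile(Q,[1,99],0);print('pan mid',e.mean(0).round(4))
for r in ctrl.trace('side','bobbin'):print(r['score'],r['pixel'],r['region'].sum(),[np.ptp(x)+1 for x in np.where(r['region'])])
E
```

```text
t 23.5333 pos [ 0.5238 -0.2131  0.1752] yaw 37.97 q [-0.52 -0.06  1.79 -0.    1.41 -1.18] F [ 0.3  0.6 -0.2] op 0.08545312421551253
bob on pan 284 [ 0.5221 -0.216   0.0578] [ 0.5077 -0.228   0.044 ] [ 0.5374 -0.1973  0.0632]
top face z 0.06096404985436744 0.0009126782124986032 [ 0.5225 -0.2126  0.0604] 200
tilt slope [0.004 0.006 0.061]
pan mid [ 0.5242 -0.2113  0.0368]
0.82 [277.7, 291.3] 352 [np.int64(23), np.int64(18)]
0.7 [240.3, 238.8] 233 [np.int64(18), np.int64(15)]
0.69 [237.2, 287.7] 221 [np.int64(19), np.int64(15)]
```

```bash
python3 -c "
from station import ctrl
print(ctrl.finish_job())"
```

```text
the job is handed in; nothing more can be done
None
```

The bobbin is standing upright on the scale pan, about 2 mm from its middle, and the job is handed in at about 23.6 s of the 51 s allowed. I don't know the verdict, as none was reported.

- **Carousel:** I turned the tray about 64.5° clockwise by the knob, then regripped and turned it back 1.4°. With the arm clear, the pocket measured -142.1° against the pointer's -142.0°.
- **Bobbin:** I lifted it with the jaws in line with the tray's radius, so that closing them could not turn the tray. I lowered it onto the pan until about 6 N of contact showed, then released it.
- **Last checks:** After release the bobbin's top face was level, at z = 0.061 m against 0.062 m expected. The gripper was open and about 14 cm above the pan, and the force reading was near zero. I did not measure the tray's angle again after the pick; the picture taken just after lifting showed the empty pocket still at the pointer.

**What disagreed:**
- **Tip height:** The fingertips stood about 28 mm higher than the TCP figures imply, so my first close on the knob caught nothing. I corrected this from depth readings.
- **Grip reading:** The grip on the bobbin read 27 mm, not the 31 mm given for the flanges, but the hold was firm.
- **Final picture:** The last close-up, just before release, could not be viewed because the 12-picture limit was reached. The final checks are therefore from depth data only.

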